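Scrape out the tilting desk tray

ROBOT

A 7-joint arm with a two-finger parallel gripper is mounted at the origin on a cart in front of the work surface, level with it; the furniture and walls round the work are solid. World frame = base frame: x ahead of the robot, y to its left, z up, the work surface at z = 0. Lengths are in m, angles in rad, forces in N, time in s.
With the tool pointing down it reaches from about 0.4 to 0.9 m from the base axis. Payload 5.5 kg.
Tool frame: the origin (TCP) lies midway between the tips of the shut fingers; the grasp point (between the pads) lies 19 mm behind it (manip.grip_depth is the distance from the TCP to the grasp point, in m); z points along the fingers, y is the line along which they close (so a half turn about z gives the same grasp; the last joint's range is limited). The gripper opens to 92 mm and grips with 3 to 60 N. Pads are 19 mm wide; open, the fingers measure 130 mm over their backs; the gripper's body (75 mm by 190 mm) begins 47 mm behind the grasp point.
Start: joints at [1.533, 0.501, -0.427, 1.55, 0.221, 1.138, -0.21], TCP at [0.193, -0.621, 0.227] pointing down, gripper open.
Joint ranges: [-2.88, 2.88], [-0.31, 2.03], [-1.54, 1.56], [0.2, 2.42], [-1.41, 4.55], [0.19, 2.02], [-2.57, 2.57]. Speed limits (rad/s): [2.57, 2.57, 3.14, 3.14, 3.14, 3.14, 3.14].

INTERFACE

Orientations are given as a unit quaternion [x, y, z, w].
In Python, from bench import manip, effector, viewer gives the robot as it stands. Calls block until the motion is done:
- manip.move_pose(position, orientation): joint-space move of the TCP to a pose.
- manip.servo_line(position, ori=None, vel=0.15): straight line of the TCP; ori=None keeps the orientation; vel is the mean speed in m/s.
- manip.movej(angles): joint-space move.
- effector.open_jaws() and effector.close(f_grip=None): open the fingers fully, or close them until they stop; f_grip is the grip in N (None keeps the last).
- manip.sleep(seconds).
- manip.solve_ik(position, orientation): joint angles nearest the present ones, or None.
- viewer.get_image(name): name is "scene" or "side" or "wrist"; returns the picture (420x560x3 uint8, red, green, blue); there is no depth.
- viewer.get_calibration(name): a dict with "vfov" (degrees; the focal length in pixels is half the picture's height over the tangent of half this angle, whatever the lens; pixels are square), "cx", "cy" (the principal point, pixels), "eye" and "attitude" of the camera in the world. Camera axes: x right, y down, z forward; pixel columns grow to the right and rows downward; lengths in m; the calibration is good to about 2 mm. A picture is of the moment at which its call begins: read the wrist's pose just before it. get_calibration takes no time and is no camera call; for the wrist camera it gives the pose at the moment of the call.
A pose or a line that the arm cannot do raises manip.PlanningError and nothing moves.
- manip.hand_in(): hands the job in; it is judged then, once.
Readings, each from a call of its own:
- manip.current_clock(): time.
- manip.current_q(): joint angles.
- manip.current_joint_velocities(): joint speeds.
- manip.current_tau(): joint torques, N m.
- manip.current_tool_pos(): TCP position.
- manip.current_tcp_rot(): TCP orientation.
- manip.current_force(): force on the tool from outside, world axes, zero at the start.
- manip.current_wrist_torque(): the same for the moment, N m.
- manip.current_finger_gap(): finger opening in m.
- manip.current_gripper_force(): force on a finger pad.
Only numpy, scipy, OpenCV 4.12 (cv2) and the standard library are available. Lean on these libraries where they do the work, as an engineer would, in place of code of your own. Each camera call takes 0.05 s, during which the arm holds its last target. There are 200 camera calls.

TASK

Lift the grey tray by its steel handle bar until it is tipped up against its stop, take the scraper from its sloping rest, and with the scraper's edge along the tray floor sweep the sticky-note pad and the tape measure down over the open lip into the black box below. Then put the scraper back in its rest, leaning as it was; leave the tray tipped up, do not touch the two leftovers with the gripper, and leave the box and the mug where they stand.

Things in the scene. Friction and masses are not known exactly. Their poses are not given: they have to be found in the camera images.
- tray (a joint): Tray hinge, rad: 0 = level (start), 0.55 = tipped up against its stop (31.5 deg, handle end high, lip low). Stiff friction, about 3 N m: it stays where it is left. Lifting at the bar takes about 15 N; pressing down some 10 N near the high end pushes it back. The axis is level, parallel to the tray's y, at x = 0.045, z = -0.006 in the tray_lip frame.
- tray_lip (a point): Middle of the grey tray's open low edge, on the floor surface; tilts with the tray. x: along the floor to the handle end, y: across, z: out of the floor. Floor 233 long, 129 wide inside, black anti-slip liner: things do not slide even when tipped. Side and end walls 35 high, 4 thick; none at the lip. Floor 106 above the desk when level; lip about 83 above it when tipped.
- tray_handle (a point): Middle of the tray's handle bar: round steel bar 12 mm thick, 90 long, parallel to the tray's y, its centre 40 mm beyond the end wall, joined to it by an arm at each end; at x = 0.277, z = 0.014 in the tray_lip frame, axes the same. 120 mm above the desk when level. Pinch it across its thickness (along x) from above.
- scraper: Scraper: steel blade 105 wide, 5 thick, 76 high; black handle block 60 wide, 16 thick, from 72 to 120 mm above the edge; 0.15 kg, same front and back. Origin: middle of the working edge. z: up through the handle, y: along the edge, x: thickness. Starts in the rest, leaning 30 deg, handle toward the rest's -x. Pinch the handle across its 16 mm, fingers along -z.
- rest_seat (a point): Seat of the scraper's edge middle in the fixed grey rest, 30 mm above the desk; z up. Seated scraper: y along this y, its z leaning 30 deg from vertical toward -x. Two arms (46 mm to each side, 12 wide, 72 up the blade) carry it from its lower side; trough 18 mm wide to a 15 mm toe fence, so it goes in and out along its own z. Open for a finger between the arms.
- bin: Loose black open box under the tray's lip, 170 x 170 mm, 70 mm high, walls 4 mm; origin at the centre of its underside, z up. 0.6 kg.
- sticky_notes: Stack of sticky-note pads, 75 x 77 mm, 12 mm thick, lying on the tray floor; origin at the centre of its underside.
- tape_measure: Tape measure, 60 x 66 mm, 31 mm high, lying on the tray floor; origin at the centre of its underside. It and the sticky notes lie one behind the other along the tray, in either order; the centre of the rear one is 0.137 to 0.149 from the lip.
- mug: White mug standing on the desk, a bystander, 92 mm wide, 95 mm high; origin at the middle of its underside.
- rest: The same grey rest as a body (150 x 125 mm on the desk); origin on the desk straight below rest_seat, axes as rest_seat.
- stand: Fixed grey stand that carries the tray, 170 mm wide, 190 mm long; origin on the desk below the lip of the level tray, x level from the lip toward the handle end, z up. It reaches 88 mm to either side of the middle line.

How it is judged:
By the outcome, as a careful person would: the job done as asked, in the order asked, and still so for the second after the job is handed in, with the robot touching nothing.
It also fails if it takes over 66 s, if anything falls off the work surface, if the arm or the gripper's body presses on something with over 40 N, if the wrist force passes 120 N, or if a joint passes its speed limit or range.

## Working session

There is one attempt and no reset: what is moved stays moved. The work goes in short steps, each a Python script; the robot and the scene stay as the last script left them, time stands still between calls to the robot, and variables do not carry over. Pictures are saved under pics/ and viewed, at most 10 in all, crops included, and the job is handed in when it is done.

```bash
ls; mkdir -p pics; python3 - <<'E'
from bench import manip, effector, viewer
import cv2
for n in ("scene","side","wrist"):
    c=viewer.get_calibration(n); print(n,c)
    cv2.imwrite(f"pics/{n}0.png",viewer.get_image(n)[:,:,::-1])
print(manip.current_clock(),manip.grip_depth,manip.current_tcp_rot())
E
```

```text
pics
scene {'vfov': 56.978524715830204, 'cx': 276.3052207407139, 'cy': 211.57807437648003, 'eye': array([ 0.03756618, -0.45796057,  0.63536772]), 'attitude': array([ 0.80546289, -0.40470134,  0.18361337, -0.39208735])}
side {'vfov': 45.93502921231377, 'cx': 276.1234910185998, 'cy': 212.51265800029967, 'eye': array([0.58595097, 0.83434081, 0.72068159]), 'attitude': array([-0.00473984,  0.88832456, -0.45908876, -0.00972217])}
wrist {'vfov': 61.68666201384297, 'cx': 283.07690553864, 'cy': 210.56021325553533, 'eye': array([ 0.25779146, -0.59993968,  0.38452968]), 'attitude': array([ 0.79840537, -0.58805452, -0.07771647,  0.10344513])}
0.15 0.0188 [ 9.88710935e-01  1.49833540e-01 -1.05892137e-04 -7.65309486e-04]
```

View pics/scene0.png

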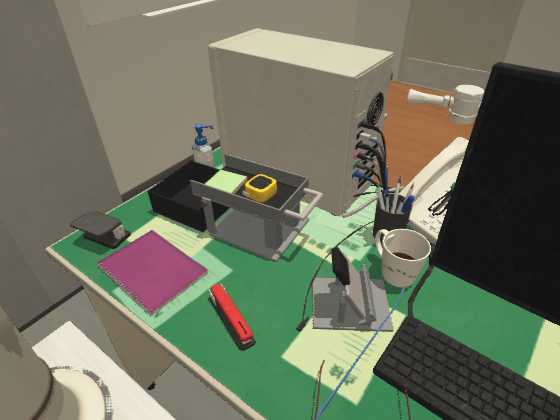

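View pics/side0.png

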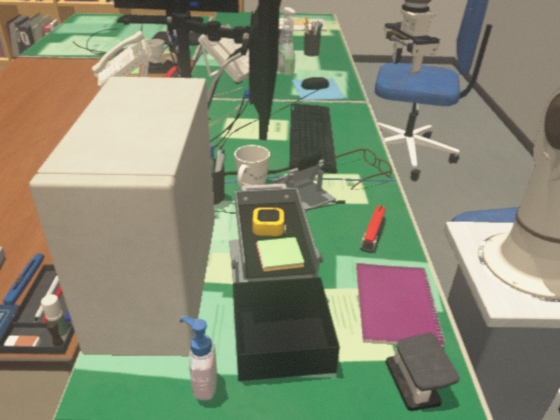

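```bash
cat > h.py <<'E'
from bench import manip, effector, viewer
import cv2, numpy as np
from scipy.spatial.transform import Rotation as R
def pix(cal,u,v,z):
    f=210/np.tan(np.radians(cal['vfov']/2))
    d=R.from_quat(cal['attitude']).apply([(u-cal['cx'])/f,(v-cal['cy'])/f,1])
    return cal['eye']+d*(z-cal['eye'][2])/d[2]
def proj(cal,p):
    f=210/np.tan(np.radians(cal['vfov']/2))
    c=R.from_quat(cal['attitude']).inv().apply(np.asarray(p)-cal['eye'])
    return np.array([cal['cx'],cal['cy']])[None]+f*np.atleast_2d(c)[:,:2]/np.atleast_2d(c)[:,2:]
def crop(src,dst,x0,y0,x1,y1,s):
    im=cv2.imread(src)[y0:y1,x0:x1]; im=cv2.resize(im,None,fx=s,fy=s,interpolation=cv2.INTER_CUBIC)
    for x in range((x0+19)//20*20,x1,20):
        cv2.line(im,(int((x-x0)*s),0),(int((x-x0)*s),8),(0,0,255),1); cv2.putText(im,str(x),(int((x-x0)*s)+2,18),0,.4,(0,0,255),1)
    for y in range((y0+19)//20*20,y1,20):
        cv2.line(im,(0,int((y-y0)*s)),(8,int((y-y0)*s)),(0,0,255),1); cv2.putText(im,str(y),(10,int((y-y0)*s)+4),0,.4,(0,0,255),1)
    cv2.imwrite(dst,im)
E
python3 -c "
from h import *
crop('pics/scene0.png','pics/s1.png',140,140,440,340,2.65)
crop('pics/side0.png','pics/d1.png',215,140,365,380,2.5)"
```

```text
(no output)
```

View pics/s1.png

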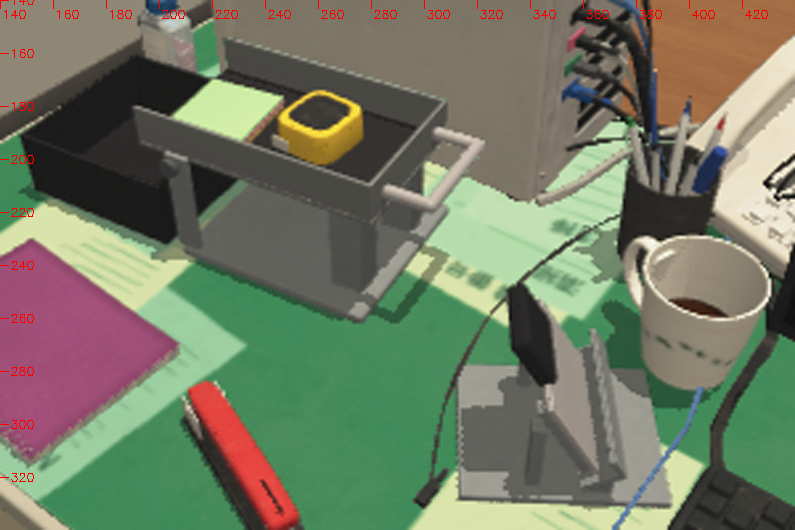

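View pics/d1.png

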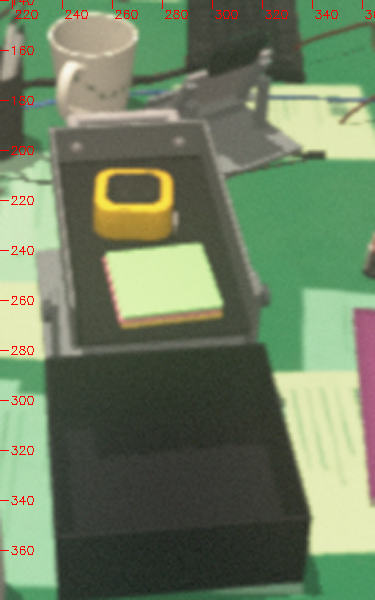

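```bash
python3 - <<'E'
from h import *
np.set_printoptions(precision=4,suppress=True)
S=viewer.get_calibration('scene');D=viewer.get_calibration('side')
o=lambda u,v:(140+u/2.65,140+v/2.65)
d=lambda u,v:(215+u/2.5,140+v/2.5)
for nm,u,v,z in [('tray lip near',135,107,.141),('tray h near',373,185,.141),('tray h far',446,98,.141),('tray lip far',224,38,.141),('bar n',430,208,.12),('bar f',484,143,.12),
 ('rest a',460,367,.0),('rest b',641,367,0),('rest c',670,504,0),('rest d',460,500,0),('bin',20,137,.07),('bin',140,55,.07),('binbot',160,243,0),('stand',190,250,0),('stand',360,320,0),('stand',446,210,0),('mug base',685,388,0)]:
    print(nm,pix(S,*o(u,v),z)[:2])
for nm,u,v,z in [('bin',47,358,.07),('bin',267,345,.07),('bin',310,518,.07),('bin',58,533,.07),('tray h far',50,130,.141),('tray h near',208,122,.141),('bar',68,118,.12),('bar',178,114,.12),('lip far',72,350,.106),('lip near',250,340,.106)]:
    print('D',nm,pix(D,*d(u,v),z)[:2])
E
```

```text
tray lip near [0.4993 0.1522]
tray h near [ 0.5324 -0.0799]
tray h far [ 0.6663 -0.0588]
tray lip far [0.63   0.1697]
bar n [ 0.5563 -0.1175]
bar f [ 0.6544 -0.1061]
rest a [ 0.5241 -0.1718]
rest b [ 0.6103 -0.2898]
rest c [ 0.5043 -0.362 ]
rest d [ 0.4186 -0.2402]
bin [0.466  0.2921]
bin [0.6372 0.309 ]
binbot [0.4871 0.1378]
stand [0.4967 0.1079]
stand [ 0.5182 -0.0741]
stand [ 0.6836 -0.0525]
mug base [ 0.6105 -0.3272]
D bin [0.6513 0.1493]
D bin [0.4838 0.1312]
D bin [0.468  0.2969]
D bin [0.633  0.3119]
D tray h far [ 0.661  -0.0567]
D tray h near [ 0.525  -0.0739]
D bar [ 0.6489 -0.1093]
D bar [ 0.5496 -0.1194]
D lip far [0.6304 0.1785]
D lip near [0.5015 0.1651]
```

```bash
cat >> h.py <<'E'
def down(yaw): return R.from_euler('z',yaw,degrees=True)*R.from_quat([1,0,0,0])
E
python3 - <<'E'
from h import *
np.set_printoptions(precision=4,suppress=True)
c=viewer.get_calibration('wrist'); print(R.from_quat(c['attitude']).apply([0,0,1]))
def snap(n):
    print(n,manip.current_tool_pos()); c=viewer.get_calibration('wrist'); cv2.imwrite(f'pics/{n}.png',viewer.get_image('wrist')[:,:,::-1])
    np.savez(f'pics/{n}.npz',**c)
p=np.array([.514,-.266,.28])-.05*np.array([np.cos(.605),np.sin(.605),0])
manip.move_pose(p,down(34.7).as_quat()); snap('w_rest')
p=np.array([.6025,-.110,.26])+.033*np.array([.139,-.99,0])-.03*np.array([.99,.139,0])
manip.move_pose(p,down(8).as_quat()); snap('w_bar')
print(manip.current_clock(),manip.current_q())
import cv2
for n in('w_rest','w_bar'):
    crop(f'pics/{n}.png',f'pics/{n}_g.png',0,0,560,420,1.4)
E
```

```text
[-0.2457 -0.074  -0.9665]
w_rest [ 0.4718 -0.2965  0.2796]
w_bar [ 0.5768 -0.1488  0.2596]
2.625 [ 0.7188  0.4164 -0.6712  1.6498  0.2778  1.1734 -1.453 ]
```

View pics/w_rest_g.png

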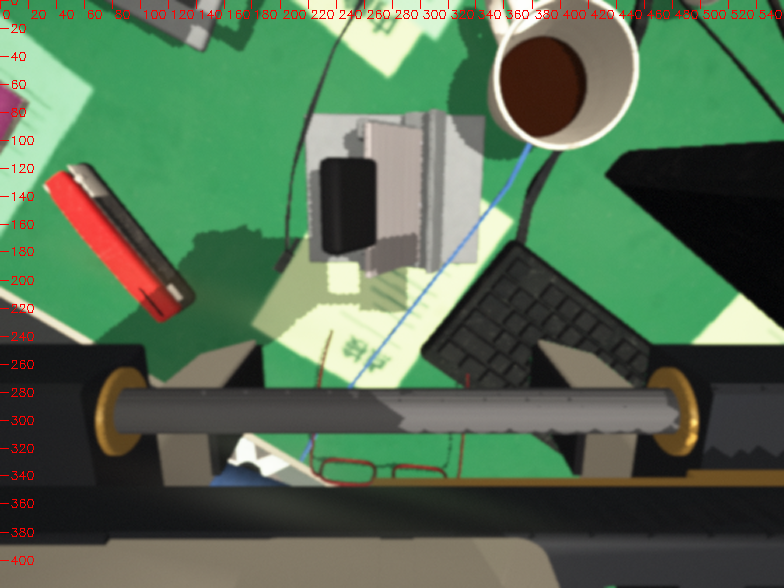

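View pics/w_bar_g.png

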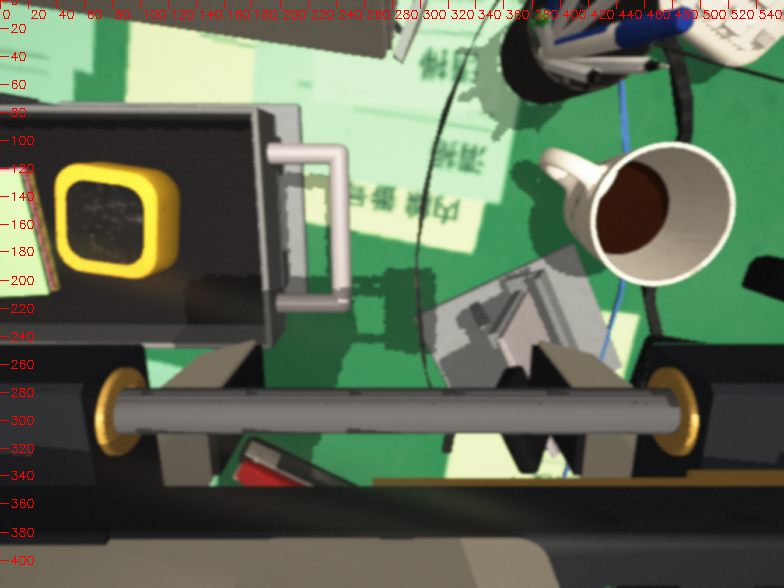

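```bash
python3 - <<'E'
from h import *
from scipy.optimize import least_squares
np.set_printoptions(precision=4,suppress=True)
L=lambda n:{k:v for k,v in np.load(f'pics/{n}.npz').items()}
B=L('w_bar')
for nm,u,v,z in [('bar',340,150,.12),('bar',341,302,.12),('wall',258,108,.141),('wall',270,346,.141),('mug',535,212,.095),('mugR',735,212,.095)]:
    print(nm,pix(B,u/1.4,v/1.4,z))
T=L('w_rest')
obs=np.array([[363,118],[368,277],[421,124],[421,270],[377,161],[377,246],[321,160],[321,250]])/1.4
mod=np.array([[2.5,52.5,76],[2.5,-52.5,76],[2.5,52.5,0],[2.5,-52.5,0],[8,30,72],[8,-30,72],[-8,30,120],[-8,-30,120]])/1000
def w(p):
    return np.array([p[0],p[1],.03])+(R.from_euler('z',p[2])*R.from_euler('y',-30,degrees=True)).apply(mod)
f=lambda p:(proj(T,w(p))-obs).ravel()
s=least_squares(f,[.514,-.266,-.965]);print(s.x,np.degrees(s.x[2]));print(s.fun.reshape(-1,2)*1.4)
E
```

```text
bar [ 0.6477 -0.1055  0.12  ]
bar [ 0.5565 -0.1162  0.12  ]
wall [ 0.6627 -0.0626  0.141 ]
wall [ 0.5295 -0.0787  0.141 ]
mug [ 0.627  -0.2326  0.095 ]
mugR [ 0.6451 -0.3615  0.095 ]
[ 0.5164 -0.2862 -0.9729] -55.741322191976174
[[ 5.4451  3.9014]
 [ 1.9728  1.0044]
 [ 0.5099  4.992 ]
 [-1.6638 -9.3794]
 [ 1.9609 -3.4308]
 [ 2.376   0.4928]
 [-6.7507 -3.3752]
 [-3.0947  4.8313]]
```

```bash
cat >> h.py <<'E'
TY=np.radians(7.0); tx=np.array([np.sin(TY),-np.cos(TY),0]); ty=np.array([np.cos(TY),np.sin(TY),0]); up=np.array([0,0,1.])
bar0=np.array([.602,-.111,.120]); lip0=bar0-.277*tx; lip0[2]=.106
hinge=lip0+.045*tx-.006*up
def tray(x,z,th=.55,y=0):  # tray_lip-frame point -> world
    a,b=x-.045,z+.006
    return hinge+tx*(a*np.cos(th)-b*np.sin(th))+up*(a*np.sin(th)+b*np.cos(th))+ty*y
def st(n=''): print(n,'t%.2f'%manip.current_clock(),manip.current_tool_pos().round(4),'F',np.round(manip.current_force(),1),'gap %.4f'%manip.current_finger_gap(),flush=True)
E
python3 - <<'E'
from h import *
q=down(7.0).as_quat(); p=bar0+.033*tx-.019*up
print(tray(.277,.014,0),tray(0,0),[manip.solve_ik(tray(.277,.014,t)-.019*up,q) is not None for t in(0,.3,.55)])
manip.move_pose(p+.09*up,q); st()
manip.servo_line(p+.03*up,vel=.1); st()
manip.servo_line(p,vel=.05); st('low')
if np.abs(manip.current_force()).max()<4:
    effector.close(3); st('closed')
E
```

```text
[ 0.602 -0.111  0.12 ] [0.56866877 0.1604611  0.08159422] [True, True, True]
 t3.02 [ 0.6047 -0.1452  0.1904] F [ 0.4 -1.1  1.2] gap 0.0919
 t3.77 [ 0.6065 -0.1437  0.1315] F [0.1 0.1 0. ] gap 0.0919
low t4.53 [ 0.6061 -0.1437  0.101 ] F [ 0.1 -1.  -0.3] gap 0.0917
closed t5.13 [ 0.6059 -0.1403  0.1012] F [-1.   6.   1.9] gap 0.0706
```

```bash
python3 - <<'E'
from h import *
for d in (.02,.01,0):
    manip.servo_line(bar0+d*tx-.019*up,vel=.05); st(d)
effector.close(45); st('grip')
if manip.current_finger_gap()<.02:
    for th in np.linspace(.08,.56,7):
        manip.servo_line(tray(.277,.014,th)-.019*up,vel=.09); st(round(th,2))
E
```

```text
0.02 t5.54 [ 0.6044 -0.1286  0.1011] F [-0.6  5.5  1.7] gap 0.0472
0.01 t5.89 [ 0.6031 -0.119   0.101 ] F [-2.1  6.9  0.9] gap 0.0277
0 t6.24 [ 0.602  -0.1111  0.101 ] F [0.1 0.6 0.2] gap 0.0118
grip t6.46 [ 0.602  -0.1111  0.101 ] F [-1.   1.7  0.9] gap 0.0112
0.08 t6.82 [ 0.6016 -0.1088  0.1193] F [ 0.1  1.5 -3.5] gap 0.0104
0.16 t7.17 [ 0.6011 -0.1051  0.1377] F [ 1.6  1.5 -2.4] gap 0.0108
0.24 t7.53 [ 0.6005 -0.1001  0.1557] F [ 0.2 -0.5 -1.8] gap 0.0106
0.32 t7.89 [ 0.5997 -0.0938  0.1731] F [ 0.3 -0.7 -1.8] gap 0.0106
0.4 t8.25 [ 0.5986 -0.0861  0.1899] F [-0.5 -3.  -2.2] gap 0.0106
0.48 t8.61 [ 0.5975 -0.0773  0.206 ] F [-1.3 -4.7 -1. ] gap 0.0105
0.56 t8.97 [ 0.5962 -0.0674  0.2213] F [-1.  -5.3 -1.7] gap 0.0106
```

```bash
python3 - <<'E'
from h import *
manip.servo_line(tray(.277,.014,.575)-.019*up,vel=.05); st()
cv2.imwrite('pics/sc2.png',viewer.get_image('scene')[:,:,::-1]); crop('pics/sc2.png','pics/sc2g.png',140,100,400,300,3)
E
```

```text
t9.22 [ 0.596  -0.0667  0.2225] F [  3.7  -8.6 -10.1] gap 0.0107
```

View pics/sc2g.png

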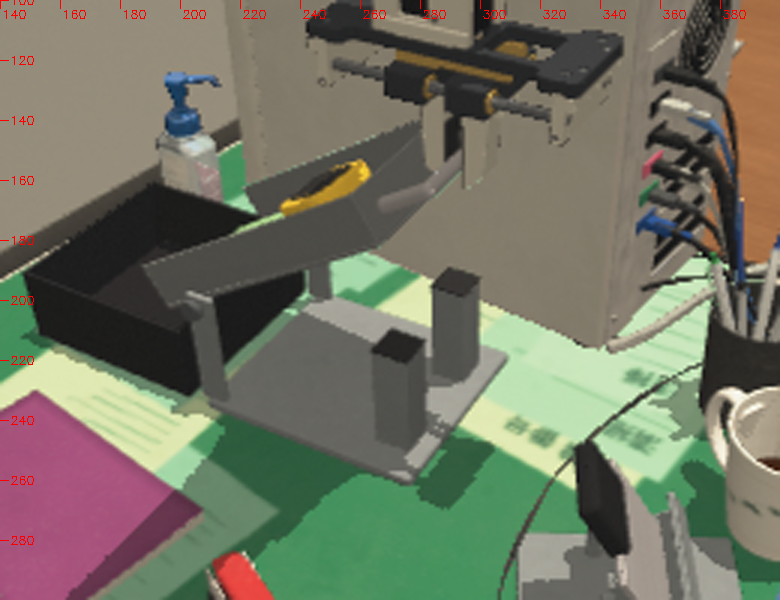

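```bash
cat >> h.py <<'E'
seat=np.array([.5164,-.2862,.03]); RYAW=np.radians(-55.7)
Rs=R.from_euler('z',RYAW)*R.from_euler('y',-30,degrees=True)   # seated scraper
flip=R.from_quat([1,0,0,0])
# tool from scraper: tool x = sc y, tool y = sc x, tool z = -sc z
M=np.array([[0,1,0],[1,0,0],[0,0,-1.]])
def tool(Rsc): return R.from_matrix(Rsc.as_matrix()@M).as_quat()
sz=Rs.apply([0,0,1]); qS=tool(Rs)
def Rtray(th=.55):
    ex=tx*np.cos(th)+up*np.sin(th); ez=-tx*np.sin(th)+up*np.cos(th)
    return R.from_matrix(np.stack([ex,ty,ez],1))
qT=tool(Rtray())
E
python3 - <<'E'
from h import *
for p,q in [(seat+sz*.20,qS),(seat+sz*.081,qS),(tray(.212,.17),qT),(tray(.212,.081),qT),(tray(.1,.081),qT),(tray(-.02,.081),qT),(tray(-.02,.17),qT)]:
    s=manip.solve_ik(p,q); print(p.round(3),None if s is None else s.round(2))
effector.close(3); st()
p=manip.current_tool_pos()
manip.servo_line(p+.04*up,vel=.08); st('up')
if manip.current_finger_gap()<.009:
    effector.open_jaws(); st('open')
    manip.servo_line(p+.10*up,vel=.2)
E
```

```text
[ 0.46  -0.204  0.203] [ 0.68  0.09 -0.62  2.28  0.85  0.62 -1.57]
[ 0.494 -0.253  0.1  ] [ 0.51  0.36 -0.36  2.27  1.33  0.5  -1.98]
[0.58  0.069 0.337] [-0.03  0.41 -0.6   1.58  0.71  1.54 -2.21]
[0.586 0.023 0.261] [ 0.    0.45 -0.54  1.7   0.75  1.37 -2.24]
[0.574 0.118 0.203] [-0.16  0.57 -0.53  1.67  0.76  1.38 -2.42]
[0.561 0.219 0.14 ] [-0.4   0.7  -0.43  1.58  0.71  1.37 -2.54]
[0.556 0.266 0.216] [-0.34  0.7  -0.63  1.46  0.75  1.58 -2.57]
 t9.58 [ 0.5958 -0.0651  0.2236] F [ 0.5 -5.6 -4.4] gap 0.0148
up t10.23 [ 0.5958 -0.0644  0.2637] F [-0.2  0.4 -0.2] gap 0.0002
open t11.69 [ 0.5958 -0.0651  0.2636] F [0.1 0.8 0.1] gap 0.0916
```

```bash
sed -i 's/^M=np.array.*/M=np.array([[0,-1,0],[-1,0,0],[0,0,-1.]])/' h.py; python3 - <<'E'
from h import *
for p,q in [(seat+sz*.20,qS),(seat+sz*.081,qS),(tray(.212,.17),qT),(tray(.212,.081),qT),(tray(.1,.081),qT),(tray(-.02,.081),qT),(tray(-.02,.17),qT)]:
    s=manip.solve_ik(p,q); print(p.round(3),None if s is None else s.round(2))
E
```

```text
[ 0.46  -0.204  0.203] [ 1.27  0.22 -1.28  2.27  1.03  0.75  1.43]
[ 0.494 -0.253  0.1  ] [ 1.1   0.61 -1.08  2.25  1.53  0.87  1.11]
[0.58  0.069 0.337] [ 0.35  0.68 -1.28  1.57  1.02  1.81  0.72]
[0.586 0.023 0.261] [ 0.41  0.72 -1.22  1.68  1.07  1.67  0.69]
[0.574 0.118 0.203] [ 0.21  0.84 -1.17  1.66  1.09  1.7   0.51]
[0.561 0.219 0.14 ] [-0.01  0.98 -1.12  1.57  1.13  1.72  0.36]
[0.556 0.266 0.216] [-0.07  0.94 -1.18  1.45  1.08  1.85  0.38]
```

```bash
python3 - <<'E'
from h import *
qo=R.from_matrix(Rs.as_matrix()@np.array([[0,1,0],[1,0,0],[0,0,-1.]])).as_quat()
s=np.array(manip.solve_ik(seat+sz*.20,qo)); s[6]+=np.pi; print(s.round(2))
manip.movej(s); st('pre')
print(manip.solve_ik(seat+sz*.081,qS).round(2))
manip.servo_line(seat+sz*.081,ori=qS,vel=.1); st('at')
if np.abs(manip.current_force()).max()<5:
    effector.close(3); st('soft')
    print('offset scr frame', Rs.inv().apply(manip.current_force()).round(1))
cv2.imwrite('pics/w3.png',viewer.get_image('wrist')[:,:,::-1]); cv2.imwrite('pics/sc3.png',viewer.get_image('scene')[:,:,::-1])
crop('pics/sc3.png','pics/sc3g.png',280,200,420,340,4.2)
E
```

```text
[ 0.74  0.09 -0.68  2.28  0.86  0.63  1.56]
pre t14.80 [ 0.4603 -0.2035  0.2033] F [-0.9  0.8  0.2] gap 0.0918
[ 0.69  0.4  -0.56  2.26  1.38  0.57  1.14]
at t16.14 [ 0.4938 -0.2526  0.1005] F [-0.4  0.4  0.1] gap 0.0918
soft t17.32 [ 0.4939 -0.2531  0.1005] F [ 0.4 -2.2  1.4] gap 0.0158
offset scr frame [ 2.4 -0.9  0.2]
```

View pics/sc3g.png

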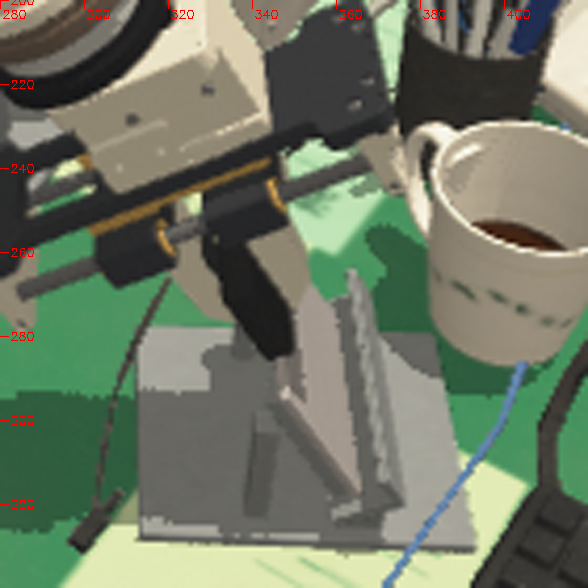

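```bash
python3 - <<'E'
from h import *
effector.close(60); st('grip')
g=manip.current_tool_pos(); np.savez('ret.npz',p=g,q=manip.current_tcp_rot())
manip.servo_line(g+sz*.11,vel=.12); st('out')
c=manip.current_tool_pos(); c[2]=.37
manip.servo_line(c,vel=.3); st('high')
manip.move_pose(tray(.212,.22),qT); st('above')
manip.servo_line(tray(.212,.081+.014),vel=.12); st('near')
F0=manip.current_force(); ez=Rtray().apply([0,0,1])
for h in np.arange(.012,-.007,-.002):
    manip.servo_line(tray(.212,.081+h),vel=.03)
    f=(manip.current_force()-F0)@ez; print(round(h,3),round(f,1))
    if abs(f)>3: break
st('touch')
E
```

```text
grip t17.63 [ 0.4939 -0.2532  0.1005] F [ 2.3 -2.   2. ] gap 0.0159
out t18.70 [ 0.4623 -0.2077  0.1949] F [ 0.5  0.1 -2.9] gap 0.0155
high t19.54 [ 0.4611 -0.2076  0.3676] F [ 0.  -1.1 -3.1] gap 0.0159
above t20.86 [0.5767 0.0946 0.3791] F [ 0.2  0.5 -1.8] gap 0.0161
near t22.05 [0.5849 0.0312 0.2742] F [-0.4  0.8 -2. ] gap 0.0155
0.012 0.7
0.01 -1.7
0.008 -0.1
0.006 0.0
0.004 -0.4
0.002 -0.2
0.0 3.8
touch t23.80 [0.5856 0.0235 0.2619] F [-1.8  1.9  1.6] gap 0.0161
```

```bash
python3 - <<'E'
from h import *
h=.081+.0005
ez=Rtray().apply([0,0,1]);ex=Rtray().apply([1,0,0])
for x in [.19,.17,.15,.13,.11,.09,.07,.05,.03,.01,-.01,-.02]:
    manip.servo_line(tray(x,h),ori=qT,vel=.08)
    f=manip.current_force()-[-.4,.8,-2]; print(x,'along %.1f normal %.1f'%(f@ex,f@ez))
    if f@ez>9: h+=.001
    elif f@ez<-1 or abs(f@ez)<.5: pass
st()
cv2.imwrite('pics/d4.png',viewer.get_image('side')[:,:,::-1]);cv2.imwrite('pics/s4.png',viewer.get_image('scene')[:,:,::-1])
a=cv2.imread('pics/d4.png')[130:390,200:380];b=cv2.imread('pics/s4.png')[110:290,140:340]
a=cv2.resize(a,None,fx=2,fy=2,interpolation=2);b=cv2.resize(b,None,fx=2.1,fy=2.1,interpolation=2)
H=max(a.shape[0],b.shape[0]);o=np.zeros((H,a.shape[1]+b.shape[1],3),np.uint8);o[:a.shape[0],:a.shape[1]]=a;o[:b.shape[0],a.shape[1]:]=b
cv2.imwrite('pics/c4.png',o);print(o.shape)
E
```

```text
0.19 along -1.0 normal 2.0
0.17 along -0.6 normal 3.2
0.15 along -0.6 normal 4.1
0.13 along 1.2 normal 4.3
0.11 along 1.1 normal 6.2
0.09 along 1.5 normal 6.0
0.07 along 1.7 normal 6.1
0.05 along 1.8 normal 6.8
0.03 along 2.0 normal 7.1
0.01 along 1.8 normal 7.3
-0.01 along 0.9 normal 0.0
-0.02 along 0.7 normal -0.6
 t28.50 [0.561  0.2198 0.14  ] F [ 0.1  0.  -2.1] gap 0.0156
(520, 780, 3)
```

View pics/c4.png

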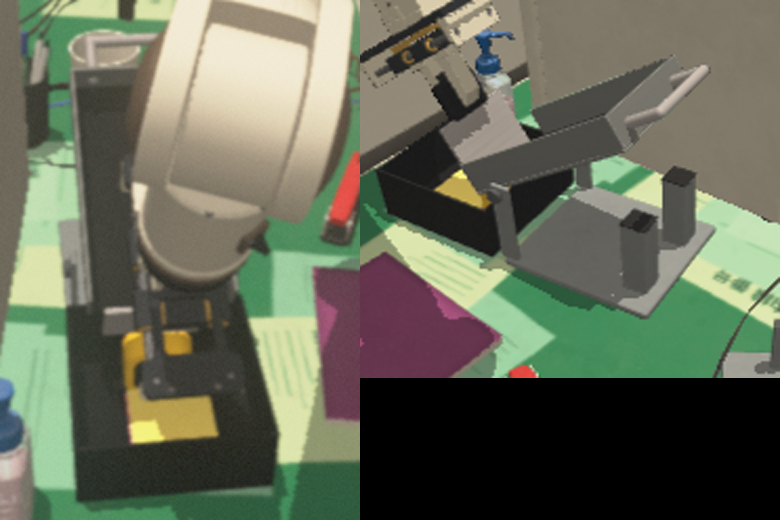

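```bash
python3 - <<'E'
from h import *
r=np.load('ret.npz'); g,q=r['p'],r['q']
manip.servo_line(tray(-.02,.081+.10),vel=.2); st('lift')
c=g+sz*.11; c[2]=.37
manip.servo_line(np.append(manip.current_tool_pos()[:2],.37),vel=.3)
manip.move_pose(c,q); st('high')
manip.servo_line(g+sz*.11,ori=q,vel=.25); st('pre')
F0=manip.current_force()
for d in (.05,.02,.01,.005,.002,0):
    manip.servo_line(g+sz*d,ori=q,vel=.1 if d>.015 else .03); f=Rs.inv().apply(manip.current_force()-F0); print(d,f.round(1))
    if np.abs(f).max()>8: print('STOP');break
st('seat')
E
```

```text
lift t29.25 [0.5551 0.2708 0.225 ] F [ 0.  -0.9 -2.5] gap 0.0160
high t31.67 [ 0.4637 -0.2065  0.3697] F [ 0.2  0.1 -2.2] gap 0.0155
pre t32.52 [ 0.464  -0.2075  0.1964] F [ 0.7  0.6 -1.8] gap 0.0158
0.05 [-0.4 -1.6 -0.6]
0.02 [-0.5 -1.3 -0.7]
0.01 [ 0.6 -1.4 -0.8]
0.005 [ 0.6 -1.5 -0.1]
0.002 [ 0.9 -0.1  0.1]
0 [ 1.7 -0.4 -0.3]
seat t35.02 [ 0.4941 -0.2532  0.1006] F [ 1.3 -0.9 -1.2] gap 0.0160
```

```bash
python3 - <<'E'
from h import *
g=manip.current_tool_pos()
effector.close(3); st()
effector.open_jaws(); st('open')
manip.servo_line(g+sz*.12,vel=.15)
c=manip.current_tool_pos(); c[2]=.40; manip.servo_line(c,vel=.3)
manip.move_pose([.40,-.30,.40],manip.current_tcp_rot()); st()
ims=[('side',130,390,200,380,1.9),('scene',110,340,140,420,1.5)]
out=np.zeros((560,800,3),np.uint8);X=0
for n,a,b,c,d,s in ims:
    im=viewer.get_image(n)[:,:,::-1]; cv2.imwrite(f'pics/{n}9.png',im)
    im=cv2.resize(im[a:b,c:d],None,fx=s,fy=s,interpolation=2); out[:im.shape[0],X:X+im.shape[1]]=im; X+=im.shape[1]
cv2.imwrite('pics/fin.png',out)
E
```

```text
t35.23 [ 0.494  -0.2532  0.1006] F [1.9 0.  0.1] gap 0.0164
open t36.50 [ 0.4939 -0.2532  0.1005] F [ 0.1 -0.2 -0.3] gap 0.0920
 t38.77 [ 0.3986 -0.3002  0.3977] F [ 0.1 -0.3 -0.1] gap 0.0920
```

View pics/fin.png

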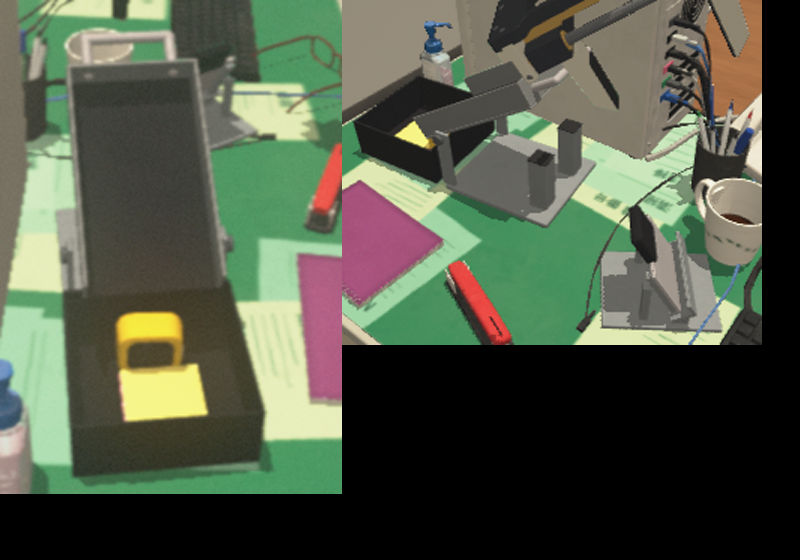

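```bash
python3 -c "
from h import *
print(manip.hand_in())"
```

```text
the job is handed in; nothing more can be done
None
```

The job is handed in, with the last arm move ending at about 39 s: the tray is tipped against its stop, the notes and tape are in the box (tape on edge), the scraper is back leaning in its rest, and the box and mug look undisturbed.

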